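# Pack the crimper's checking kit into its tray

### The job

Pack the checking kit back into the black tray: put the wide-bored ring flat over the peg, the short pin gauge lengthwise in the trough, the bull's-eye level flat in the shallow pan and the setting plug upright in the small deep socket, each lowered into place rather than dropped. The narrow-bored ring and the long pin gauge belong to another kit: leave them lying where they are.

Things in the scene. Friction and masses are not known exactly. Their poses are not given: they have to be found in the camera images.
- wide_ring: Ring gauge with the WIDE bore, lying flat: plain steel ring, outside diameter 52, bore 30, height 20 mm. Loose, about 0.16 kg. Origin: centre of its underside, z along its axis. Goes over the peg.
- narrow_ring: Look-alike ring with the NARROW bore, lying flat: plain steel, outside diameter 52, bore only 10, height 20 mm. Loose; belongs to another kit: leave it. Origin: centre of its underside.
- short_pin: SHORT double-ended pin gauge, lying flat: dark steel square handle 46 x 16 x 16 mm with a thin (8 mm) steel pin on either end, 76 mm long overall. Loose, about 0.09 kg. Origin: its very middle, 8 mm above what it lies on; x along its length; both ends alike.
- long_pin: Look-alike LONG double-ended pin gauge: the same 46 x 16 x 16 mm dark handle, but longer pins, 120 mm long overall. Loose; belongs to another kit: leave it. Origin: its very middle, 8 mm above the table; x along its length.
- level: Bull's-eye level, standing on its flange: bright aluminium, flange diameter 52 and 5 mm high, above it a round body of diameter 38 up to 22 mm, with a white vial with a black circle on top. Loose, about 0.12 kg. Origin: centre of its underside, z up through the vial. Grip it by the body.
- plug: Setting plug, standing upright: steel cylinder of diameter 26 up to 40 mm, then a narrower neck and a cap of diameter 24, 55 mm high in all. Loose, about 0.15 kg. Origin: centre of its underside, z up.
- peg_nest: Grey plate in the tray, 74 x 74 mm and 4 mm thick, no rim, with one upright brass peg in its centre, diameter 12, its top 18 mm above the nest's underside. Fixed in the tray, its sides parallel to the tray's. Origin: centre of its underside, 3 mm above the table. The ring lies flat on the plate with the peg in its bore.
- trough: Grey oblong trough in the tray, inside 36 mm (along its x) by 94 mm (along its y, the long way), floor 4 mm and rim 9 mm above its underside, walls 3 mm. Fixed in the tray, its sides parallel to the tray's. Origin: centre of its underside, 3 mm above the table. The short pin gauge lies on its floor along y. The tray is 220 mm along this y, 182 mm across, rim 12 mm above the table.
- pan: Grey shallow square pan in the tray, inside 72 x 72 mm, floor 4 mm and rim 8 mm above its underside, walls 3 mm. Fixed in the tray, its sides parallel to the tray's. Origin: centre of its underside, 3 mm above the table. The level stands on its floor. The four nests lie two by two in any arrangement, centres 85 mm apart along x, 104 mm along y.
- socket: Grey small deep square socket in the tray, inside 46 x 46 mm, floor 4 mm and rim 18 mm above its underside, walls 4 mm. Fixed in the tray, its sides parallel to the tray's. Origin: centre of its underside, 3 mm above the table. The plug stands on its floor.

How it is judged:
At the end, for the whole second after the job is handed in: Ring flat round the peg (within 12 mm of centre); short pin on the trough floor along it, level upright on the pan floor, plug upright on the socket floor (each within 15 mm of centre, 0.12 rad; pin along within 0.3 rad); all released, at rest; narrow ring and long pin within 20 mm of their starts (horizontal distance between wide_ring and peg_nest below 0.012 m and z of wide_ring in the frame of peg_nest between 0.001 and 0.007 m and linear speed of each of wide_ring, short_pin, level, plug below 0.02 m/s and angular speed of each of wide_ring, short_pin, level, plug below 0.2 rad/s and contact force between the fingers and wide_ring below 0.05 N and angle between each of wide_ring, level, plug's own z axis and vertical below 0.12 rad and horizontal distance between short_pin and trough below 0.015 m and z of short_pin in the frame of trough between 0.009 and 0.015 m and contact force between the fingers and short_pin below 0.05 N and angle between the x axis of short_pin and the y axis of trough, either way round below 0.3 rad and horizontal distance between level and pan below 0.015 m and z of level in the frame of pan between 0.001 and 0.007 m and contact force between the fingers and level below 0.05 N and horizontal distance between plug and socket below 0.015 m and z of plug in the frame of socket between 0.001 and 0.007 m and contact force between the fingers and plug below 0.05 N and distance of each of narrow_ring, long_pin from where it was at the start of the episode below 0.02 m); the robot touches nothing.
It fails at once if a piece of the kit is dropped (falls freely faster than 0.8 m/s, a fall of over 3 cm) ((linear speed of wide_ring above 0.8 m/s and contact force between anything else and wide_ring below 0.01 N) or (linear speed of short_pin above 0.8 m/s and contact force between anything else and short_pin below 0.01 N) or (linear speed of level above 0.8 m/s and contact force between anything else and level below 0.01 N) or (linear speed of plug above 0.8 m/s and contact force between anything else and plug below 0.01 N)).
It fails at once if a look-alike (narrow ring or long pin gauge) is moved by more than 20 mm (distance of any of narrow_ring, long_pin from where it was at the start of the episode above 0.02 m).
It also fails if it takes over 141 s, if anything falls off the work surface, if the arm or the gripper's body presses on something with over 40 N, if the wrist force passes 120 N, or if a joint passes its speed limit or range.

### The arm

A 6-joint arm with a two-finger parallel gripper is mounted at the origin on the work surface. World frame = base frame: x ahead of the robot, y to its left, z up, the work surface at z = 0. Lengths are in m, angles in rad, forces in N, time in s.
With the tool pointing down it reaches from about 0.25 to 0.725 m from the base axis. Payload 9.7 kg.
Tool frame: the origin (TCP) lies at the very end of the fingers, on their centre line; the grasp point (between the pads) lies 19 mm behind it (grip_depth is the distance from the TCP to the grasp point, in m); x points along the fingers, z is the direction in which the jaws open and shut, and the axes are right-handed (so a half turn about x gives the same grasp; the last joint's range is limited). The gripper opens to 85 mm and grips with 20 to 120 N. Pads are 22 mm wide; open, the fingers measure 114 mm over their backs; the gripper's body (76 mm by 85 mm) begins 54 mm behind the grasp point. The pads swing forward as they close: fully open they stand 13 mm farther back than shut.
Start: joints at [-1.31, 0.087, 0.176, 1.66, 0, 1.571], TCP at [0.142, -0.531, 0.231] pointing down, gripper open.
Joint ranges: [-3.13, 3.13], [-0.85, 1.81], [-1.15, 1.24], [-2.2, 2.28], [-1.44, 1.52], [-3.14, 3.14]. Speed limits (rad/s): [2.22, 2.22, 2.57, 3.14, 3.14, 3.14].

### API

Orientations are given as a rotation vector (axis times angle).
In Python, from rig import * gives the robot as it stands. The module is installed in compiled form; this text tells all that it offers.
- The arm moves only by the shell command python3 -m handwheel 'ROWS' [FORCE]. ROWS is JSON, a list of rows, each a list of 7 numbers: the opening, from 0 (shut) to 1 (fully open), then the shift along the tool's x, y, z in mm, then the turn, a rotation vector about the tool's x, y, z in degrees. A call has 1 to 5 rows; each row shifts and turns the commanded pose from where the row before left it, along the tool's axes as they then stand; what a row does not reach is not made up. A row lasts 1/10 s, in which the tool goes at most 50 mm and 8.59 degrees, less where a joint would pass 70% of its speed; a pose out of reach is approached as far as the arm can. A call is refused whole if a number of a shift passes 50 or a number of a turn 8.59, either way. A call with a gripper value outside its range is refused whole. The fingers move at their own pace and stop on an object; FORCE is the grip in N (left out, the last holds). Time passes only in rows, so rows that do not move let the fingers close. It gives the time, the measured TCP pose, the force and the opening at its end, in the units of the state.
- observe(): the state, without advancing time (a new reading comes with each control period).
- capture(name): name is "scene" or "side" or "wrist"; returns a dict with "image" (384x512x3 uint8, red, green, blue), "range_z" (384x512 float32, m along the optical axis (not along the pixel's ray), 0 where there is no reading), "intrinsics" (3x3 intrinsics, pixels), "eye" and "attitude" of the camera in the world. Camera axes: x right, y up, looking along -z (the intrinsics and any distortion apply to the point x, -y, -z); pixel columns grow to the right and rows downward; lengths in m; the calibration is good to about 2 mm. The wrist camera is an equidistant fisheye: a pixel r from the principal point sees the ray r / f radians off the axis. A picture is of the moment at which its call begins.
- hand_in(): hands the job in, once; it reports no verdict.
The state is a dict: "time": time; "qpos": joint angles; "qvel": joint speeds; "joint_efforts": joint torques, N m; "eef_pos": TCP position; "ee_rot": TCP orientation; "wrist_force": force on the tool from outside, world axes, zero at the start; "moment": the same for the moment, N m; "opening": finger opening in m.
Only numpy, scipy, OpenCV 4.12 (cv2) and the standard library are available. Lean on these libraries where they do the work, as an engineer would, in place of code of your own. Each camera call takes 0.05 s, during which the arm holds its last target.

## Working session

There is one attempt and no reset: what is moved stays moved. The work goes in short steps, Python scripts to look and compute and a shell command to move; the robot and the scene stay as the last step left them, time stands still between calls to the robot, and variables do not carry over. Pictures are saved under pics/ and viewed, and the job is handed in when it is done.

```bash
mkdir -p pics; ls; python3 - <<'E'
from rig import *
import cv2,numpy as np
print(observe())
for n in ["scene","side","wrist"]:
    c=capture(n); cv2.imwrite(f"pics/{n}0.png",c["image"][:,:,::-1]); np.savez(f"{n}0.npz",**c)
    print(n,c["intrinsics"],c["eye"],c["attitude"],[k for k in c])
E
```

```text
pics
{'time': 0.0, 'qpos': array([-1.31000439e+00,  8.74614377e-02,  1.75139533e-01,  1.65980265e+00,
       -2.03516286e-05,  1.57079647e+00]), 'qvel': array([ 7.78871278e-04,  3.71769563e-04,  1.15099471e-03,  3.14988741e-05,
       -3.36631254e-04, -8.91454473e-05]), 'joint_efforts': array([-4.66912832e-05, -5.20387959e+01,  4.64805794e+01,  1.61920296e-02,
        9.97039388e-05,  2.26157141e-06]), 'eef_pos': array([ 0.14175067, -0.53118311,  0.23058509]), 'ee_rot': array([ 1.01578529,  1.32244502, -1.01446387]), 'wrist_force': array([ 0.63204676,  0.28297   , -0.2265195 ]), 'moment': array([-0.00338351,  0.0287438 , -0.03699695]), 'opening': 0.08577689159646111}
scene [[464.41101164   0.         254.81259645]
 [  0.         464.41101164 191.23813165]
 [  0.           0.           1.        ]] [1.10087885 0.40100166 0.95176251] [0.38977792 0.69738339 2.07063773] ['image', 'range_z', 'intrinsics', 'eye', 'attitude']
side [[472.25666732   0.         242.91030085]
 [  0.         472.25666732 193.42033516]
 [  0.           0.           1.        ]] [0.44684359 0.85004517 0.79926417] [ 0.06447281 -1.27381937 -2.81287895] ['image', 'range_z', 'intrinsics', 'eye', 'attitude']
wrist [[297.31863964   0.         252.54532173]
 [  0.         297.31863964 184.81114659]
 [  0.           0.           1.        ]] [ 0.21471248 -0.51249845  0.37300842] [-0.25373675  0.19792036 -1.29923652] ['image', 'range_z', 'intrinsics', 'eye', 'attitude']
```

View pics/scene0.png

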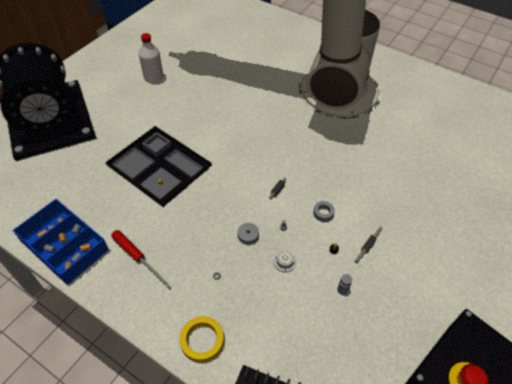

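View pics/side0.png

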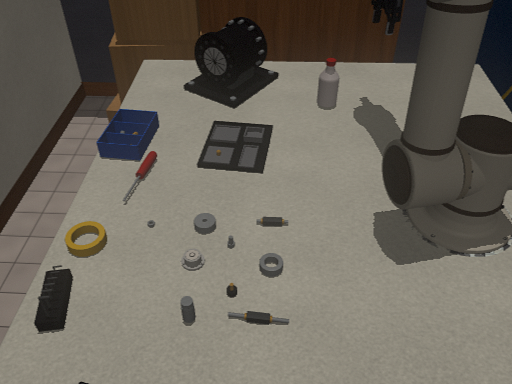

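View pics/wrist0.png

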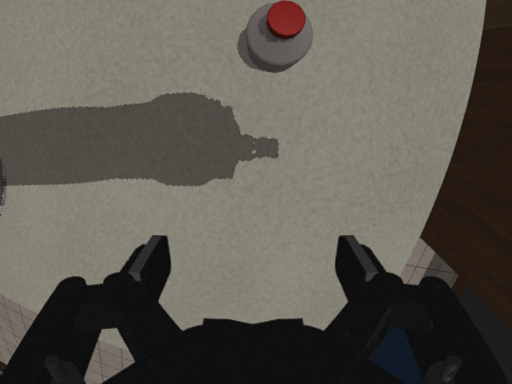

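```bash
cat > h.py <<'E'
import numpy as np,cv2
from scipy.spatial.transform import Rotation as R
def rays(c,uv,fish=False):
    K=c["intrinsics"];uv=np.atleast_2d(np.asarray(uv,float))
    x=(uv[:,0]-K[0,2])/K[0,0];y=(uv[:,1]-K[1,2])/K[1,1]
    if fish:
        r=np.hypot(x,y)+1e-12
        d=np.stack([x/r*np.sin(r),-y/r*np.sin(r),-np.cos(r)],1)
    else: d=np.stack([x,-y,-np.ones_like(x)],1)
    return d@R.from_rotvec(c["attitude"]).as_matrix().T
def plane(c,uv,z,fish=False):
    d=rays(c,uv,fish);e=np.asarray(c["eye"])
    return e+d*((z-e[2])/d[:,2])[:,None]
def cloud(c,fish=False):
    v,u=np.mgrid[0:384,0:512];uv=np.stack([u.ravel(),v.ravel()],1)
    d=rays(c,uv,fish);e=np.asarray(c["eye"])
    Rm=R.from_rotvec(c["attitude"]).as_matrix()
    dz=-(d@Rm[:,2]); z=c["range_z"].ravel()
    p=e+d*(z/dz)[:,None]; p[z==0]=np.nan
    return p.reshape(384,512,3)
E
python3 - <<'E'
from h import *
for n in ["scene","side"]:
    c=dict(np.load(n+"0.npz"))
    im=c["image"][:,:,::-1]
    P=cloud(c); print(n,np.nanmedian(P[...,2]))
    z=P[...,2]; m=((z>0.006)&(z<0.08)&(P[...,0]>0.15)&(P[...,0]<0.9)&(abs(P[...,1])<0.6)).astype(np.uint8)
    k,l,s,ce=cv2.connectedComponentsWithStats(m)
    for i in range(1,k):
        if s[i,4]>15:
            q=P[l==i]; print(s[i],ce[i].round(1),np.median(q,0).round(3),q[:,2].max().round(3),q.min(0).round(3),q.max(0).round(3))
    r=(slice(110,310),slice(90,410)) if n=="scene" else (slice(110,340),slice(120,300))
    cv2.imwrite(f"pics/{n}0z.png",cv2.resize(im[r],None,fx=2.5,fy=2.5,interpolation=cv2.INTER_CUBIC))
E
```

```text
scene -0.0020079497921187683
[139  56  24  26 418] [151.5  69.8] [ 0.303 -0.497  0.043] 0.08 [ 0.26  -0.541  0.006] [ 0.317 -0.484  0.08 ]
[  12  100   83   60 2274] [ 56.8 131.4] [ 0.636 -0.558  0.017] 0.08 [ 0.499 -0.6    0.006] [ 0.763 -0.469  0.08 ]
[105 126 107  80 844] [156.3 163.8] [ 0.558 -0.273  0.009] 0.017 [ 0.454 -0.38   0.006] [ 0.657 -0.142  0.017]
[142 133  29  23 249] [155.8 143.8] [ 0.511 -0.307  0.015] 0.024 [ 0.479 -0.34   0.006] [ 0.538 -0.278  0.024]
[129 154  13  14  36] [133.8 161.9] [ 0.589 -0.315  0.007] 0.01 [ 0.573 -0.346  0.006] [ 0.602 -0.299  0.01 ]
[176 158   8   6  18] [180.2 160.6] [ 0.515 -0.217  0.007] 0.009 [ 0.506 -0.226  0.006] [ 0.528 -0.21   0.009]
[159 171   8   7  19] [162.3 174.2] [ 0.577 -0.225  0.007] 0.01 [ 0.571 -0.241  0.006] [ 0.586 -0.214  0.01 ]
[150 174   7   9  20] [153.  178.8] [ 0.605 -0.235  0.007] 0.01 [ 0.593 -0.246  0.006] [ 0.615 -0.223  0.01 ]
[154 179  10  13  53] [159.2 185.1] [ 0.61  -0.208  0.008] 0.021 [ 0.595 -0.218  0.006] [ 0.629 -0.19   0.021]
[269 178  17  21 131] [277.  187.3] [0.45  0.05  0.013] 0.018 [0.408 0.0
[... 2292 characters left out ...]
  63] [230.  241.1] [0.536 0.125 0.016] 0.031 [0.53  0.118 0.006] [0.544 0.132 0.031]
[181 249  21  21 307] [191.6 258. ] [0.615 0.182 0.022] 0.027 [0.595 0.155 0.006] [0.64  0.203 0.027]
[259 253  24  23 388] [270.5 263.8] [0.444 0.189 0.02 ] 0.026 [0.419 0.157 0.006] [0.469 0.211 0.026]
[  34  266   38   65 1574] [ 53.8 300.5] [0.869 0.319 0.03 ] 0.08 [0.841 0.232 0.006] [0.9   0.369 0.08 ]
[226 283  11  13 105] [231.  289.4] [0.523 0.257 0.013] 0.03 [0.513 0.243 0.006] [0.534 0.266 0.03 ]
[180 296  15  26 306] [187.  308.3] [0.601 0.326 0.041] 0.058 [0.59  0.307 0.007] [0.615 0.333 0.058]
[227 311  62  13 405] [257.6 317. ] [0.465 0.319 0.014] 0.021 [0.407 0.307 0.006] [0.526 0.327 0.021]
```

View pics/scene0z.png

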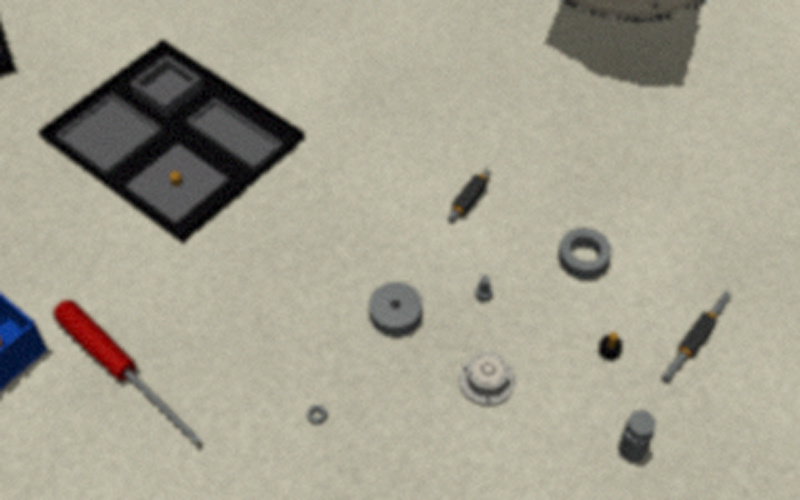

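View pics/side0z.png

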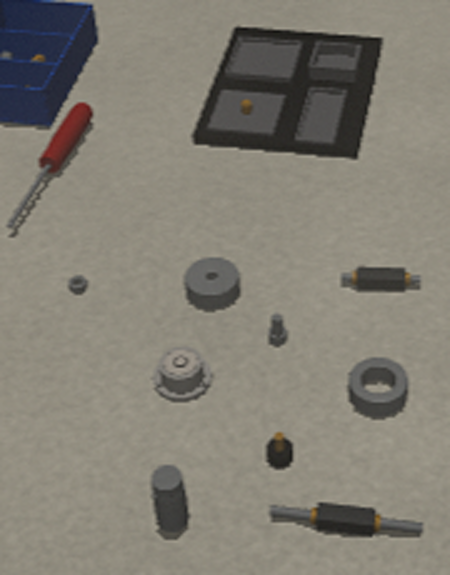

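```bash
cat >> h.py <<'E'
def tray(c,fish=False,zr=0.012):
    P=cloud(c,fish);g=c["image"].max(2)
    m=((g<60)&(P[...,2]<0.05)&(P[...,2]>-0.02)&(P[...,0]>.4)&(P[...,0]<.7)&(P[...,1]>-.42)&(P[...,1]<-.1)).astype(np.uint8)
    cs,_=cv2.findContours(m,cv2.RETR_EXTERNAL,cv2.CHAIN_APPROX_NONE)
    k=max(cs,key=cv2.contourArea).reshape(-1,2)
    W=plane(c,k,zr,fish)[:,:2]
    return cv2.minAreaRect((cv2.convexHull(k).reshape(-1,2)*0+0).astype(np.float32)) if 0 else cv2.minAreaRect((W*1000).astype(np.float32))
E
python3 - <<'E'
from h import *
for n in ["scene","side"]:
    c=dict(np.load(n+"0.npz")); r=tray(c); print(n,r,cv2.boxPoints(r).round(0).tolist())
    s=dict(scene=dict(wide=(584,246),narrow=(395,302),level=(488,369),plug=(641,419),pin=(469,195),long=(697,336),peg=(175,176)),side=dict(wide=(378,378),narrow=(212,274),level=(180,361),plug=(167,476),pin=(381,279),long=(346,519),peg=(246,105)))[n]
    o=(90,110) if n=="scene" else (120,110)
    hz=dict(wide=.02,narrow=.02,level=.022,plug=.055,pin=.012,long=.012,peg=.02)
    for k,v in s.items(): print(k,plane(c,np.array(v)/2.5+o,hz[k]).round(4)[0,:2])
E
```

```text
scene ((558.520751953125, -255.5435333251953), (222.71495056152344, 181.77423095703125), 84.36346435546875) [[457.0, -357.0], [638.0, -375.0], [660.0, -154.0], [479.0, -136.0]]
wide [0.4461 0.1825]
narrow [0.605  0.0649]
level [0.6184 0.1765]
plug [0.6036 0.3183]
pin [0.4503 0.0518]
long [0.4725 0.3189]
peg [ 0.6051 -0.2085]
side ((550.8563232421875, -255.9949951171875), (233.53533935546875, 181.5650177001953), 84.32942962646484) [[449.0, -363.0], [630.0, -381.0], [653.0, -149.0], [472.0, -131.0]]
wide [0.4424 0.1814]
narrow [0.6013 0.0616]
level [0.6152 0.1727]
plug [0.601  0.3171]
pin [0.4421 0.0523]
long [0.4643 0.3188]
peg [ 0.5973 -0.2076]
```

```bash
cat >> h.py <<'E'
def goto(s,tgt=None,zdir=None,xdir=(0,0,-1)):
    """print remaining tool-frame shift in mm (initial tool axes) and turn (deg)"""
    Rt=R.from_rotvec(s["ee_rot"]).as_matrix()
    out=[]
    if zdir is not None:
        x=np.array(xdir,float);z=np.array(zdir,float);z-=x*(z@x);z/=np.linalg.norm(z)
        best=None
        for sg in (1,-1):
            D=np.stack([x,np.cross(sg*z,x),sg*z],1)
            rv=R.from_matrix(Rt.T@D).as_rotvec(degrees=True)
            print("  turn opt",sg,rv.round(2))
    if tgt is not None:
        print("  shift tool mm",((Rt.T@(np.array(tgt)-s["eef_pos"]))*1000).round(1))
E
python3 - <<'E'
from h import *
from rig import observe
s=observe();Rt=R.from_rotvec(s["ee_rot"]).as_matrix();print(Rt.round(3))
c=dict(np.load("wrist0.npz"));Rc=R.from_rotvec(c["attitude"]).as_matrix()
print((Rt.T@(c["eye"]-s["eef_pos"])).round(4),(Rt.T@Rc).round(3))
goto(s,(0.45,0.18,0.2),(0,1,0)); goto(s,None,(1,0,0))
E
```

```text
[[-0.     0.966  0.258]
 [ 0.001  0.258 -0.966]
 [-1.    -0.    -0.001]]
[-0.1422  0.0753  0.0006] [[ 0.001  0.295 -0.956]
 [ 0.     0.956  0.295]
 [ 1.    -0.     0.001]]
  turn opt 1 [-1.6506e+02 -1.0000e-02 -8.0000e-02]
  turn opt -1 [ 1.494e+01 -6.000e-02  1.000e-02]
  shift tool mm [  31.4  481.2 -607.7]
  turn opt 1 [-7.506e+01 -5.000e-02 -4.000e-02]
  turn opt -1 [ 1.0494e+02 -4.0000e-02  5.0000e-02]
```

```bash
python3 -m handwheel '[[1,0,0,0,-8,0,0],[1,0,0,0,0,0,0]]' 60; python3 -c "
from rig import *
print(observe()['qpos'].round(3))"
```

```text
time: 0.35
eef_pos: [0.1418, -0.5313, 0.231]
ee_rot: [0.908, 1.374, -0.907]
wrist_force: [-0.7, 0.1, -0.5]
opening: 0.0856
[-1.31   0.087  0.176  1.66  -0.     1.429]
```

```bash
python3 -m handwheel '[[1,0,0,0,-8.5,0,0],[1,0,0,0,-8.5,0,0],[1,0,0,0,-8.5,0,0],[1,0,0,0,-8.5,0,0],[1,0,0,0,-8.5,0,0]]' >/dev/null;python3 -m handwheel '[[1,0,0,0,-8.5,0,0],[1,0,0,0,-8.5,0,0],[1,0,0,0,-8.5,0,0],[1,0,0,0,-8.5,0,0],[1,0,0,0,-8.5,0,0]]' >/dev/null;python3 -m handwheel '[[1,0,0,0,-8.5,0,0],[1,0,0,0,-8.5,0,0],[1,0,0,0,-8.5,0,0],[1,0,0,0,-8.5,0,0],[1,0,0,0,-8.5,0,0]]' >/dev/null;python3 -m handwheel '[[1,0,0,0,-8.5,0,0],[1,0,0,0,-8.5,0,0],[1,0,0,0,-8.5,0,0],[1,0,0,0,-4,0,0],[1,0,0,0,0,0,0]]'; python3 - <<'E'
from rig import *
from h import *
s=observe();print(s['qpos'].round(3),R.from_rotvec(s['ee_rot']).as_matrix().round(3)); goto(s,(0.45,0.18,0.15),(0,1,0))
E
```

```text
time: 2.35
eef_pos: [0.1418, -0.5314, 0.2311]
ee_rot: [-1.206, 1.211, 1.207]
wrist_force: [0.0, 0.4, 0.1]
opening: 0.0853
[-1.31   0.087  0.176  1.66  -0.    -1.307] [[-0.    -1.     0.003]
 [ 0.     0.003  1.   ]
 [-1.     0.     0.   ]]
  turn opt 1 [-0.2   0.01 -0.01]
  turn opt -1 [ 1.798e+02 -1.000e-02 -2.000e-02]
  shift tool mm [  81.3 -305.8  712.4]
```

```bash
python3 -m handwheel '[[1,0,0,45,0,0,0],[1,0,0,45,0,0,0],[1,0,-10,45,0,0,0],[1,0,-30,40,0,0,0],[1,0,-40,30,0,0,0]]' ;python3 -m handwheel '[[1,0,-40,26,0,0,0],[1,0,-40,20,0,0,0],[1,0,-40,15,0,0,0],[1,0,-40,10,0,0,0],[1,0,-40,0,0,0,0]]' ;python3 -m handwheel '[[1,0,-40,0,0,0,0],[1,0,-40,0,0,0,0],[1,0,-28,0,0,0,0],[1,0,0,0,0,0,0],[1,0,0,0,0,0,0]]'
python3 - <<'E'
from rig import *
from h import *
s=observe();print(s['qpos'].round(3))
c=capture("wrist");np.savez("wrist1.npz",**c);cv2.imwrite("pics/wrist1.png",c["image"][:,:,::-1])
r=tray(c,True);print(r,cv2.boxPoints(r).round(1).tolist())
E
```

```text
time: 2.85
eef_pos: [0.2216, -0.3246, 0.2319]
ee_rot: [-1.204, 1.214, 1.202]
wrist_force: [1.4, -2.7, 0.5]
opening: 0.0854
time: 3.35
eef_pos: [0.4238, -0.2541, 0.2317]
ee_rot: [-1.206, 1.211, 1.205]
wrist_force: [-0.4, -1.0, 0.8]
opening: 0.0858
time: 3.85
eef_pos: [0.5301, -0.2556, 0.2306]
ee_rot: [-1.205, 1.212, 1.208]
wrist_force: [1.1, -0.5, 0.2]
opening: 0.0854
[-0.449  0.183  0.281  1.671 -0.    -0.445]
((552.8594970703125, -260.61614990234375), (218.5117950439453, 180.6831817626953), 84.29254150390625) [[452.1000061035156, -360.29998779296875], [631.9000244140625, -378.29998779296875], [653.5999755859375, -160.89999389648438], [473.79998779296875, -142.89999389648438]]
```

View pics/wrist1.png

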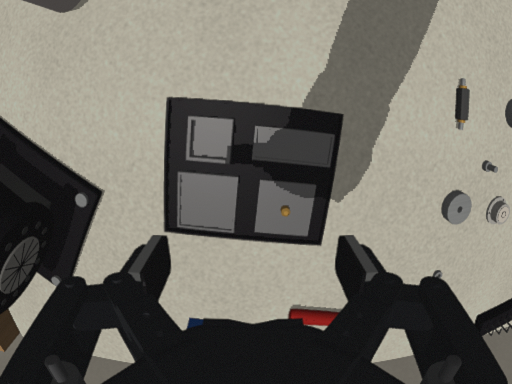

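```bash
python3 - <<'E'
from h import *
c=dict(np.load("wrist1.npz"));im=c["image"].astype(int)
P=cloud(c,True);print("table z",np.nanmedian(P[60:90,150:300,2]))
m=(im[...,0]-im[...,2]>40)&(abs(P[...,0]-.6)<.05)&(abs(P[...,1]+.21)<.05)
v,u=np.nonzero(m);print(len(u),u.min(),u.max(),v.min(),v.max(),"peg",plane(c,[[u.mean(),v.mean()]],.02,True))
ctr=np.array([.5529,-.2606]);a=np.radians(-5.7);ex=np.array([np.cos(a),np.sin(a)]);ey=np.array([-np.sin(a),np.cos(a)])
for n,sx,sy in [("socket",-1,-1),("trough",-1,1),("pan",1,-1),("peg",1,1)]: print(n,(ctr+ex*.0425*sx+ey*.052*sy).round(4))
# pan/trough inner floors: grey blobs
g=im.max(2)
cv2.imwrite("pics/w1z.png",cv2.resize(c["image"][85:255,150:360,::-1],None,fx=3.5,fy=3.5,interpolation=cv2.INTER_CUBIC))
E
```

```text
table z -0.0002368005946316587
69 281 289 207 215 peg [[ 0.59858422 -0.21445541  0.02      ]]
socket [ 0.5054 -0.3081]
trough [ 0.5158 -0.2046]
pan [ 0.59   -0.3166]
peg [ 0.6004 -0.2131]
```

View pics/w1z.png

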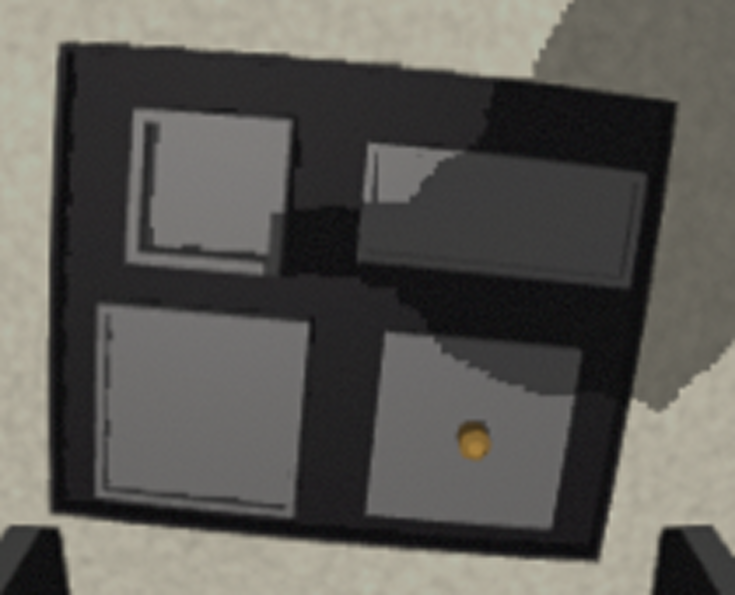

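```bash
python3 -m handwheel '[[1,0,5,45,0,0,0],[1,0,5,45,0,0,0],[1,0,5,45,0,0,0],[1,0,5,45,0,0,0],[1,0,5,45,0,0,0]]' >/dev/null;python3 -m handwheel '[[1,0,5,45,0,0,0],[1,0,5,45,0,0,0],[1,0,5,45,0,0,0],[1,0,5,45,0,0,0],[1,0,0,20,0,0,0]]';python3 -m handwheel '[[1,0,0,0,0,0,0],[1,0,0,0,0,0,0],[1,0,0,0,0,0,0]]'
python3 - <<'E'
from rig import *
from h import *
s=observe();print(s['qpos'].round(3))
c=capture("wrist");np.savez("wrist2.npz",**c);cv2.imwrite("pics/wrist2.png",c["image"][:,:,::-1])
P=cloud(c,True);z=P[...,2];m=((z>0.008)&(z<0.08)&(P[...,1]<.38)&(P[...,1]>0)&(P[...,0]<.66)&(P[...,0]>.35)).astype(np.uint8)
k,l,st,ce=cv2.connectedComponentsWithStats(m)
for i in range(1,k):
    if st[i,4]>40:
        q=P[l==i]; print(ce[i].round(1),st[i,4],np.median(q,0).round(3),q.min(0).round(3),q.max(0).round(3))
E
```

```text
time: 4.9
eef_pos: [0.484, 0.1714, 0.2321]
ee_rot: [-1.208, 1.208, 1.208]
wrist_force: [0.9, 0.4, -0.1]
opening: 0.0857
time: 5.2
eef_pos: [0.4854, 0.168, 0.2317]
ee_rot: [-1.207, 1.21, 1.207]
wrist_force: [0.4, 0.1, -0.3]
opening: 0.0854
[ 3.330e-01 -1.000e-03  8.600e-02  1.657e+00 -0.000e+00  3.360e-01]
[157.8 126.1] 630 [0.444 0.05  0.015] [0.407 0.04  0.008] [0.482 0.057 0.018]
[367.3 142.7] 794 [0.465 0.316 0.014] [0.407 0.307 0.008] [0.526 0.326 0.019]
[264.9 124.7] 997 [0.445 0.183 0.02 ] [0.419 0.158 0.008] [0.471 0.208 0.022]
[318.8 185.3] 225 [0.521 0.252 0.012] [0.512 0.243 0.008] [0.535 0.264 0.029]
[217.6 196.1] 147 [0.535 0.123 0.015] [0.528 0.114 0.008] [0.544 0.131 0.029]
[180.7 240.8] 881 [0.599 0.069 0.019] [0.578 0.043 0.008] [0.63  0.09  0.021]
[364.1 239.9] 224 [0.592 0.318 0.034] [0.59  0.307 0.008] [0.606 0.33  0.056]
[258.2 251.3] 626 [0.613 0.175 0.022] [0.598 0.157 0.008] [0.634 0.194 0.025]
```

View pics/wrist2.png

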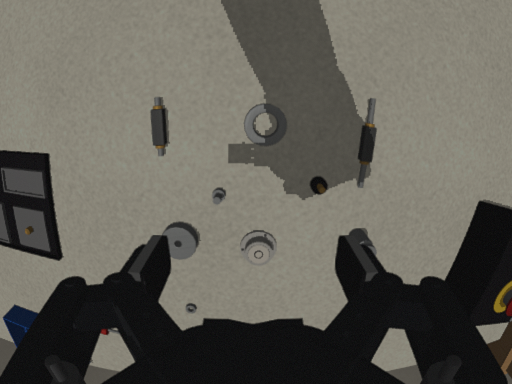

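```bash
python3 -m handwheel '[[1,40,40,15,0,0,0],[1,45,0,0,0,0,0],[1,45,0,0,0,0,0],[1,30,0,0,0,0,0],[1,0,0,0,0,0,0]]';python3 -m handwheel '[[1,30,0,0,0,0,0],[1,20,0,0,0,0,0],[1,10,0,0,0,0,0],[1,5,0,0,0,0,0],[1,0,0,0,0,0,0]]';
python3 - <<'E'
from rig import *
from h import *
c=capture("wrist");cv2.imwrite("pics/wrist3.png",c["image"][:,:,::-1])
c=capture("side");cv2.imwrite("pics/side3.png",cv2.resize(c["image"][150:350,150:410,::-1],None,fx=3,fy=3))
E
```

```text
time: 5.75
eef_pos: [0.4491, 0.1802, 0.0733]
ee_rot: [-1.206, 1.217, 1.21]
wrist_force: [-0.8, -0.6, -0.6]
opening: 0.0855
time: 6.25
eef_pos: [0.4519, 0.182, 0.013]
ee_rot: [-1.208, 1.209, 1.208]
wrist_force: [0.3, -0.1, -0.6]
opening: 0.0856
```

View pics/wrist3.png

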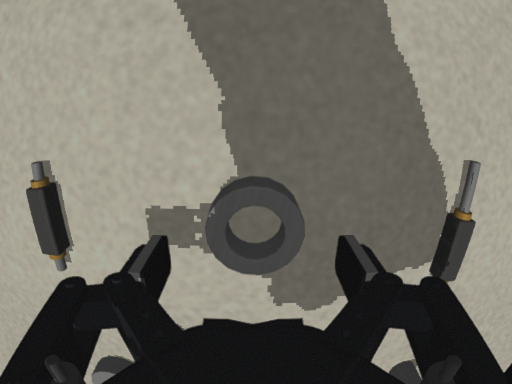

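View pics/side3.png

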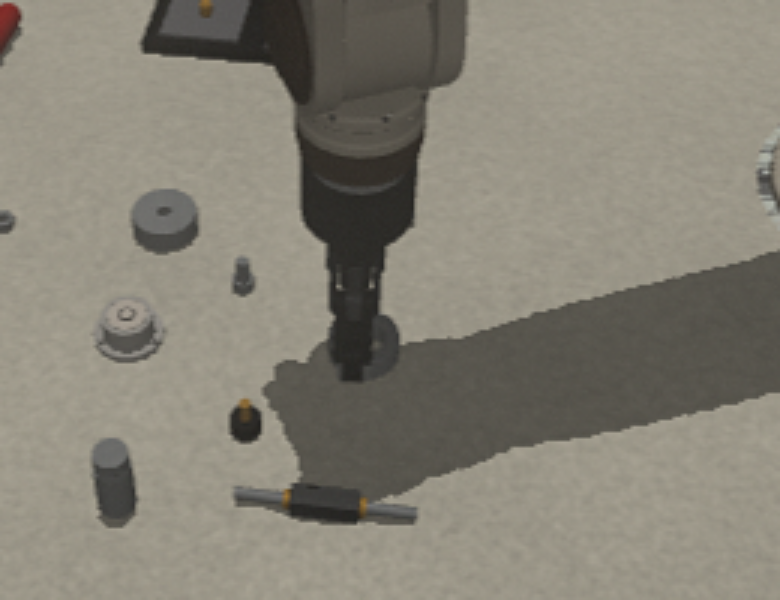

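```bash
python3 -m handwheel '[[1,4,7,1,0,0,0],[1,5,0,0,0,0,0],[0.55,0,0,0,0,0,0],[0.4,0,0,0,0,0,0],[0.4,0,0,0,0,0,0]]' 50;python3 -m handwheel '[[0.4,0,0,0,0,0,0],[0.4,0,0,0,0,0,0],[0.4,0,0,0,0,0,0],[0.4,0,0,0,0,0,0]]';
python3 - <<'E'
from rig import *
from h import *
c=capture("wrist");cv2.imwrite("pics/wrist4.png",c["image"][:,:,::-1])
E
```

```text
time: 6.85
eef_pos: [0.4446, 0.1832, 0.0037]
ee_rot: [-1.209, 1.209, 1.208]
wrist_force: [-1.2, 0.5, -0.8]
opening: 0.0494
time: 7.25
eef_pos: [0.4447, 0.1832, 0.0036]
ee_rot: [-1.209, 1.209, 1.208]
wrist_force: [-2.0, 0.3, 5.5]
opening: 0.0492
```

View pics/wrist4.png

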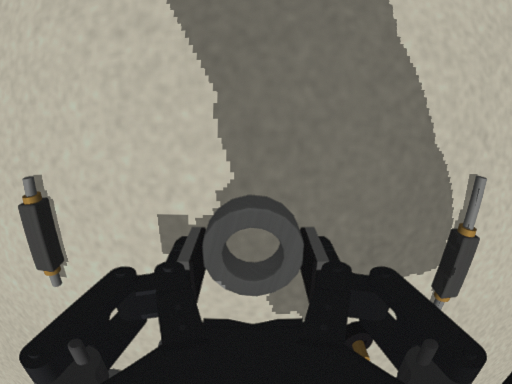

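```bash
python3 -m handwheel '[[0.35,-5,0,0,0,0,0],[0.35,-10,0,0,0,0,0],[0.35,-15,0,0,0,0,0],[0.35,0,0,0,0,0,0]]' 70;
python3 - <<'E'
from rig import *
from h import *
c=capture("wrist");cv2.imwrite("pics/wrist5.png",c["image"][:,:,::-1])
P=cloud(c,True);print(P[205,255],P[225,215],P[225,295],P[285,255])
c=capture("side");cv2.imwrite("pics/side5.png",cv2.resize(c["image"][200:300,200:330,::-1],None,fx=5,fy=5))
E
```

```text
time: 7.7
eef_pos: [0.4454, 0.1835, 0.0352]
ee_rot: [-1.209, 1.207, 1.207]
wrist_force: [0.1, -0.4, -0.9]
opening: 0.0486
[0.42038889 0.18432034 0.04767785] [0.42955242 0.16542728 0.05028447] [0.43086003 0.2036667  0.04769743] [0.46398697 0.18439889 0.0508486 ]
```

View pics/wrist5.png

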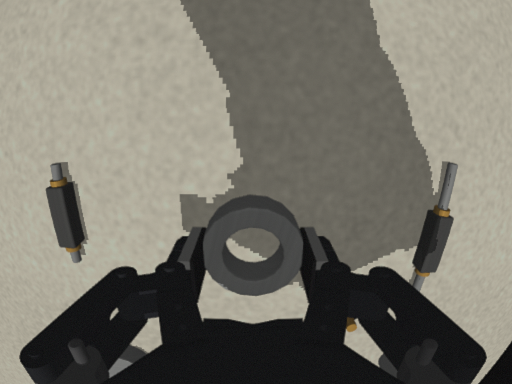

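View pics/side5.png

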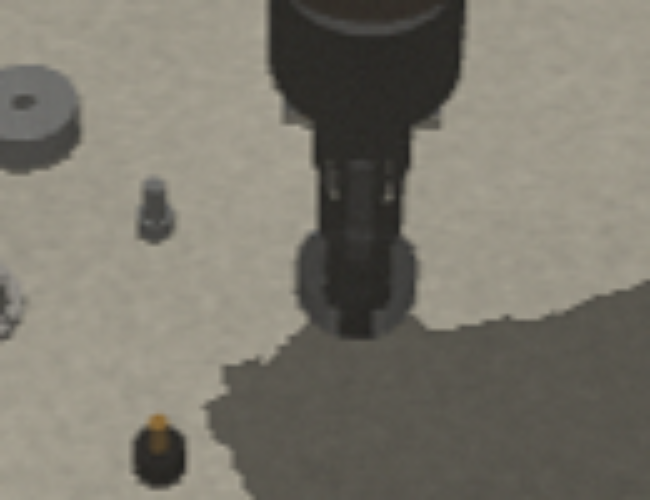

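```bash
python3 -m handwheel '[[0.35,-40,0,0,0,0,0],[0.35,-40,0,0,0,0,0],[0.35,0,-15,-35,0,0,0],[0.35,0,-16,-40,0,0,0],[0.35,0,-16,-40,0,0,0]]';python3 -m handwheel '[[0.35,0,-16,-40,0,0,0],[0.35,0,-16,-40,0,0,0],[0.35,0,-16,-40,0,0,0],[0.35,0,-16,-40,0,0,0],[0.35,0,-16,-40,0,0,0]]';python3 -m handwheel '[[0.35,0,-16,-40,0,0,0],[0.35,0,-10,-30,0,0,0],[0.35,0,-3,-12,0,0,0],[0.35,0,0,0,0,0,0],[0.35,0,0,0,0,0,0]]'
python3 - <<'E'
from rig import *
from h import *
s=observe();goto(s,(0.601,-0.2135,0.0106))
c=capture("wrist");np.savez("wrist6.npz",**c);cv2.imwrite("pics/wrist6.png",c["image"][:,:,::-1])
E
```

```text
time: 8.3
eef_pos: [0.4914, 0.067, 0.1127]
ee_rot: [-1.209, 1.209, 1.21]
wrist_force: [0.2, -0.5, -1.9]
opening: 0.0486
time: 8.8
eef_pos: [0.5711, -0.1338, 0.1121]
ee_rot: [-1.208, 1.21, 1.209]
wrist_force: [2.1, 0.1, -1.7]
opening: 0.0492
time: 9.3
eef_pos: [0.5995, -0.2133, 0.1125]
ee_rot: [-1.207, 1.21, 1.21]
wrist_force: [-0.7, 0.6, -2.2]
opening: 0.0488
  shift tool mm [101.9  -1.6  -0.3]
```

View pics/wrist6.png

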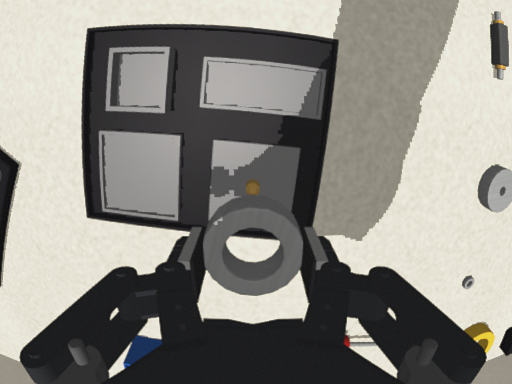

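```bash
python3 - <<'E'
from h import *
c=dict(np.load("wrist6.npz"));im=c["image"].astype(int)
m=(im[...,0]-im[...,2]>40);m[:160]=0;m[200:]=0;m[:,:230]=0;m[:,280:]=0
v,u=np.nonzero(m);print(len(u),u.mean(),v.mean(),"peg",plane(c,[[u.mean(),v.mean()],[u.mean(),v.max()-4]],.021,True))
# nest outer corners (zoomed guesses): socket rim outer 54, at z .021
for n,q,z in [("socket",[(109,47),(170,48),(172,112),(107,110)],.021),("pan",[(100,131),(183,136),(179,219),(100,211)],.011),("trough",[(205,57),(325,70),(321,118),(200,106)],.012)]:
    p=plane(c,q,z,True)[:,:2];print(n,p.mean(0).round(4),np.linalg.norm(p-np.roll(p,1,0),axis=1).round(4))
E
```

```text
171 252.3859649122807 187.2046783625731 peg [[ 0.59844467 -0.21363524  0.021     ]
 [ 0.60086723 -0.21363791  0.021     ]]
socket [ 0.5064 -0.3063] [0.054  0.0548 0.0521 0.0588]
pan [ 0.5908 -0.3161] [0.078  0.079  0.0759 0.0815]
trough [ 0.5165 -0.2048] [0.0407 0.0979 0.0403 0.0999]
```

```bash
python3 -m handwheel '[[0.35,25,-1.5,0,0,0,0],[0.35,30,0,0,0,0,0],[0.35,20,0,0,0,0,0],[0.35,10,0,0,0,0,0],[0.35,5,0,0,0,0,0]]';python3 -m handwheel '[[0.35,5,0,0,0,0,0],[0.35,3,0,0,0,0,0],[0.35,1,0,0,0,0,0],[0.35,1,0,0,0,0,0],[0.35,0,0,0,0,0,0]]'
python3 - <<'E'
from rig import *
from h import *
c=capture("wrist");np.savez("wrist7.npz",**c);cv2.imwrite("pics/wrist7.png",c["image"][:,:,::-1])
E
```

```text
time: 9.85
eef_pos: [0.6011, -0.2129, 0.0226]
ee_rot: [-1.209, 1.209, 1.21]
wrist_force: [0.1, 0.0, -2.2]
opening: 0.0488
time: 10.35
eef_pos: [0.6016, -0.2142, 0.0134]
ee_rot: [-1.209, 1.21, 1.208]
wrist_force: [-0.8, -0.7, -1.9]
opening: 0.0489
```

View pics/wrist7.png

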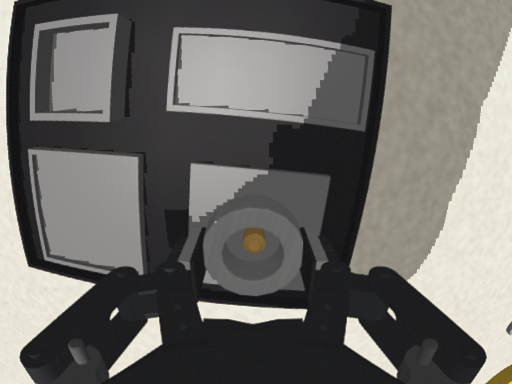

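```bash
python3 -m handwheel '[[0.35,1,0,0,0,0,0],[0.35,1,0,0,0,0,0],[0.35,0.5,0,0,0,0,0],[0.35,0.5,0,0,0,0,0],[0.35,0,0,0,0,0,0]]'
```

```text
time: 10.9
eef_pos: [0.6015, -0.2141, 0.0109]
ee_rot: [-1.209, 1.21, 1.208]
wrist_force: [-3.3, 0.7, 5.2]
opening: 0.0487
```

```bash
python3 -m handwheel '[[0.65,0,0,0,0,0,0],[0.72,0,0,0,0,0,0],[0.72,0,0,0,0,0,0],[0.72,-15,0,0,0,0,0],[0.72,-35,0,0,0,0,0]]';python3 -m handwheel '[[0.8,-45,0,0,0,0,0],[1,-45,20,0,0,0,0],[1,0,25,45,0,0,0],[1,0,25,45,0,0,0],[1,0,20,45,0,0,0]]'
python3 - <<'E'
from rig import *
from h import *
c=capture("wrist");np.savez("wrist8.npz",**c);cv2.imwrite("pics/wrist8.png",c["image"][:,:,::-1])
# short pin axis from wrist2
c=dict(np.load("wrist2.npz"));P=cloud(c,True);z=P[...,2]
m=(z>.006)&(abs(P[...,0]-.445)<.05)&(abs(P[...,1]-.05)<.03);q=P[m][:,:2]
r=cv2.minAreaRect((q*1000).astype(np.float32));print(r)
v=cv2.fitLine((q*1000).astype(np.float32),cv2.DIST_HUBER,0,.01,.01).ravel();print(v,np.degrees(np.arctan2(v[1],v[0])))
goto(observe(),(.445,.049,.15),(-v[1]*np.sign(v[0]),v[0]*np.sign(v[0]),0))
E
```

```text
time: 11.4
eef_pos: [0.5998, -0.2135, 0.0583]
ee_rot: [-1.205, 1.212, 1.213]
wrist_force: [-0.1, -0.1, -0.2]
opening: 0.0615
time: 11.9
eef_pos: [0.512, -0.0807, 0.1517]
ee_rot: [-1.209, 1.209, 1.206]
wrist_force: [0.0, 0.9, 0.7]
opening: 0.0855
((444.8262939453125, 48.76305389404297), (75.14488220214844, 16.84076499938965), 0.8850827813148499)
[9.9993187e-01 1.1674480e-02 4.4376834e+02 4.9890274e+01] 0.6689136
  turn opt 1 [-0.64  0.13  0.  ]
  turn opt -1 [179.36   0.    -0.2 ]
  shift tool mm [  2.2  64.5 124.5]
```

View pics/wrist8.png

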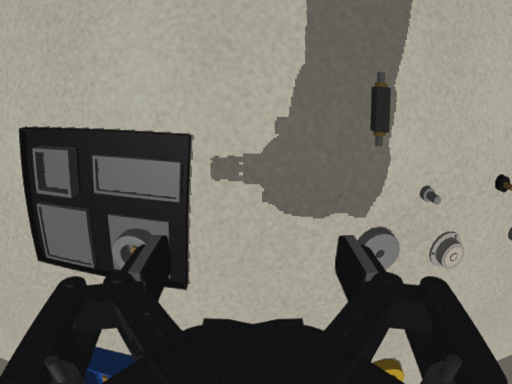

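```bash
python3 -m handwheel '[[0.6,0,25,40,0,0,0],[0.6,0,25,40,0,0,0],[0.6,0,15,35,0,0,0],[0.6,10,0,10,0,0,0],[0.6,30,0,0,0,0,0]]';python3 -m handwheel '[[0.6,40,0,0,0,0,0],[0.6,20,0,0,0,0,0],[0.6,0,0,0,0,0,0],[0.6,0,0,0,0,0,0]]'
python3 - <<'E'
from rig import *
from h import *
goto(observe(),(.4445,.049,.008),(0,1,0))
c=capture("wrist");np.savez("wrist9.npz",**c);cv2.imwrite("pics/wrist9.png",c["image"][:,:,::-1])
P=cloud(c,True);z=P[...,2]
m=(z>.006)&(z<.03)&(abs(P[...,0]-.445)<.06)&(abs(P[...,1]-.05)<.02);q=P[m][:,:2]
print(cv2.minAreaRect((q*1000).astype(np.float32)))
E
```

```text
time: 12.45
eef_pos: [0.4499, 0.0451, 0.1131]
ee_rot: [-1.213, 1.203, 1.206]
wrist_force: [0.9, -0.4, 0.3]
opening: 0.0513
time: 12.85
eef_pos: [0.4486, 0.0433, 0.0511]
ee_rot: [-1.209, 1.209, 1.208]
wrist_force: [-0.2, 0.1, -0.0]
opening: 0.0515
  turn opt 1 [-0.07 -0.    0.03]
  turn opt -1 [1.7993e+02 5.0000e-02 0.0000e+00]
  shift tool mm [43.1  4.1  5.7]
((444.9089050292969, 48.053916931152344), (76.26458740234375, 15.952217102050781), 0.08206084370613098)
```

View pics/wrist9.png

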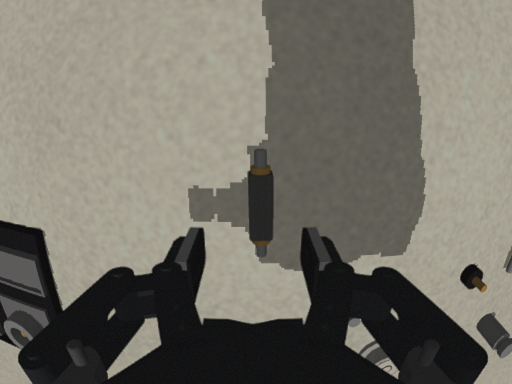

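```bash
python3 -m handwheel '[[0.6,15,4,5,0,0,0],[0.6,15,0,0,0,0,0],[0.6,10,0,0,0,0,0],[0.6,3,0,0,0,0,0],[0.6,0,0,0,0,0,0]]' 50;python3 -m handwheel '[[0.3,0,0,0,0,0,0],[0.1,0,0,0,0,0,0],[0.05,0,0,0,0,0,0],[0.05,0,0,0,0,0,0],[0.05,0,0,0,0,0,0]]';python3 -m handwheel '[[0.05,0,0,0,0,0,0],[0.05,-5,0,0,0,0,0],[0.05,-15,0,0,0,0,0],[0.05,-30,0,0,0,0,0],[0.05,0,0,0,0,0,0]]'
python3 - <<'E'
from rig import *
from h import *
c=capture("wrist");np.savez("wrist10.npz",**c);cv2.imwrite("pics/wrist10.png",c["image"][:,:,::-1])
a=np.radians(-5.7)
goto(observe(),(.5165,-.2048,.1),(np.cos(a),np.sin(a),0))
E
```

```text
time: 13.4
eef_pos: [0.4445, 0.0484, 0.0076]
ee_rot: [-1.209, 1.209, 1.208]
wrist_force: [-0.6, 0.8, -0.3]
opening: 0.0513
time: 13.9
eef_pos: [0.4447, 0.0486, 0.0079]
ee_rot: [-1.209, 1.209, 1.208]
wrist_force: [-0.6, -0.4, 6.3]
opening: 0.0144
time: 14.4
eef_pos: [0.4459, 0.0487, 0.0607]
ee_rot: [-1.21, 1.206, 1.205]
wrist_force: [0.3, 0.5, -0.3]
opening: 0.0143
  turn opt 1 [95.64  0.16  0.12]
  turn opt -1 [-84.36  -0.11   0.16]
  shift tool mm [ -41.   -71.6 -253.4]
```

View pics/wrist10.png

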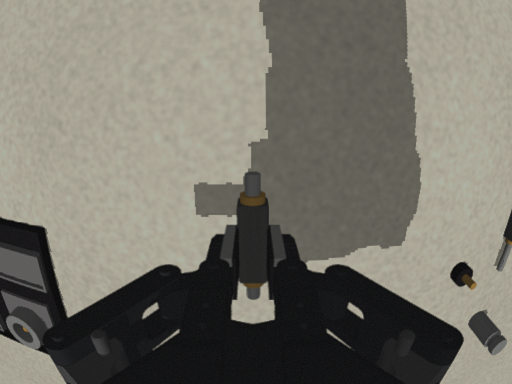

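```bash
python3 -m handwheel '[[0.05,-40,0,0,0,0,0],[0.05,-20,-12,-40,0,0,0],[0.05,0,-12,-40,0,0,0],[0.05,0,-12,-40,0,0,0],[0.05,0,-12,-40,0,0,0]]'>/dev/null;python3 -m handwheel '[[0.05,0,-12,-40,0,0,0],[0.05,0,-12,-40,0,0,0],[0.05,0,0,-13,0,0,0],[0.05,0,0,0,8.5,0,0],[0.05,0,0,0,8.5,0,0]]';python3 -m handwheel '[[0.05,0,0,0,8.5,0,0],[0.05,0,0,0,8.5,0,0],[0.05,0,0,0,8.5,0,0],[0.05,0,0,0,8.5,0,0],[0.05,0,0,0,8.5,0,0]]' >/dev/null;python3 -m handwheel '[[0.05,0,0,0,8.5,0,0],[0.05,0,0,0,8.5,0,0],[0.05,0,0,0,8.5,0,0],[0.05,0,0,0,8.5,0,0],[0.05,0,0,0,2,0,0]]';python3 -m handwheel '[[0.05,0,0,0,0,0,0],[0.05,0,0,0,0,0,0]]'
python3 - <<'E'
from rig import *
from h import *
c=capture("wrist");np.savez("wrist11.npz",**c);cv2.imwrite("pics/wrist11.png",c["image"][:,:,::-1])
a=np.radians(-5.7)
goto(observe(),(.5165,-.2048,.0155),(np.cos(a),np.sin(a),0))
E
```

```text
time: 15.45
eef_pos: [0.5153, -0.2048, 0.1158]
ee_rot: [-0.98, 1.339, 0.984]
wrist_force: [-0.3, 0.7, -1.3]
opening: 0.0142
time: 16.45
eef_pos: [0.5154, -0.204, 0.1161]
ee_rot: [0.081, 1.571, -0.08]
wrist_force: [0.2, -0.1, -0.4]
opening: 0.0139
time: 16.65
eef_pos: [0.5156, -0.2042, 0.1166]
ee_rot: [0.075, 1.57, -0.075]
wrist_force: [0.1, 0.1, -0.7]
opening: 0.0144
  turn opt 1 [ 0.23 -0.04 -0.01]
  turn opt -1 [-1.7977e+02  2.0000e-02 -6.0000e-02]
  shift tool mm [101.2  -0.5   0.9]
```

View pics/wrist11.png

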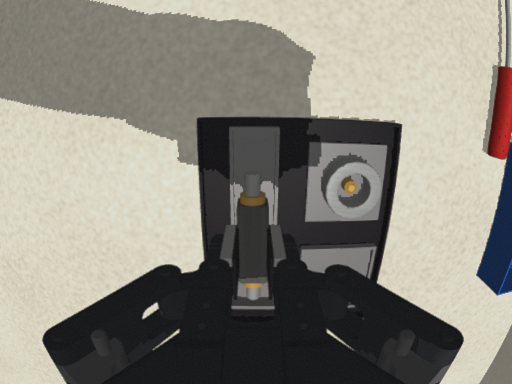

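```bash
python3 -m handwheel '[[0.05,25,0,1,0,0,0],[0.05,30,0,0,0,0,0],[0.05,20,0,0,0,0,0],[0.05,10,0,0,0,0,0],[0.05,5,0,0,0,0,0]]';python3 -m handwheel '[[0.05,5,0,0,0,0,0],[0.05,3,0,0,0,0,0],[0.05,1,0,0,0,0,0],[0.05,0,0,0,0,0,0],[0.05,0,0,0,0,0,0]]'
python3 - <<'E'
from rig import *
from h import *
c=capture("wrist");cv2.imwrite("pics/wrist12.png",c["image"][:,:,::-1])
E
```

```text
time: 17.2
eef_pos: [0.5165, -0.2044, 0.0263]
ee_rot: [0.076, 1.571, -0.075]
wrist_force: [-0.1, 0.3, 0.0]
opening: 0.0144
time: 17.7
eef_pos: [0.5172, -0.2047, 0.0186]
ee_rot: [0.076, 1.569, -0.076]
wrist_force: [-0.6, 0.1, -0.9]
opening: 0.0142
```

View pics/wrist12.png

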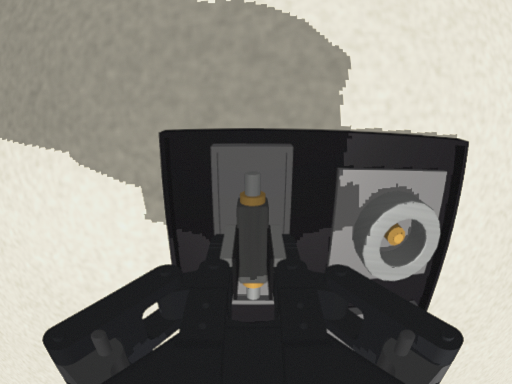

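```bash
python3 -m handwheel '[[0.05,1,0,0,0,0,0],[0.05,1,0,0,0,0,0],[0.05,0.7,0,0,0,0,0],[0.05,0.5,0,0,0,0,0],[0.05,0,0,0,0,0,0]]'
```

```text
time: 18.25
eef_pos: [0.5169, -0.2046, 0.015]
ee_rot: [0.076, 1.569, -0.076]
wrist_force: [-1.0, -0.1, 0.4]
opening: 0.0146
```

```bash
python3 -m handwheel '[[0.05,0.5,0,0,0,0,0],[0.05,0,0,0,0,0,0],[0.2,0,0,0,0,0,0],[0.4,0,0,0,0,0,0],[0.4,0,0,0,0,0,0]]';python3 -m handwheel '[[0.4,-10,0,0,0,0,0],[0.4,-30,0,0,0,0,0],[0.5,-45,0,0,0,0,0],[1,-45,0,0,0,0,0],[1,0,0,0,0,0,0]]'
python3 - <<'E'
from rig import *
from h import *
c=capture("wrist");cv2.imwrite("pics/wrist13.png",c["image"][:,:,::-1])
P=cloud(c,True);print(observe()["qpos"].round(2))
goto(observe(),(.616,.1755,.15),(0,1,0))
E
```

```text
time: 18.75
eef_pos: [0.5169, -0.2047, 0.0143]
ee_rot: [0.076, 1.569, -0.076]
wrist_force: [0.4, 0.3, 0.3]
opening: 0.0343
time: 19.25
eef_pos: [0.5193, -0.2056, 0.152]
ee_rot: [0.074, 1.56, -0.079]
wrist_force: [0.3, -0.3, 0.6]
opening: 0.0701
[-0.38  0.08  0.01  1.49  0.    1.29]
  turn opt 1 [-95.56   0.19   0.38]
  turn opt -1 [84.44  0.37 -0.18]
  shift tool mm [ -1.6 388.4  60.2]
```

View pics/wrist13.png

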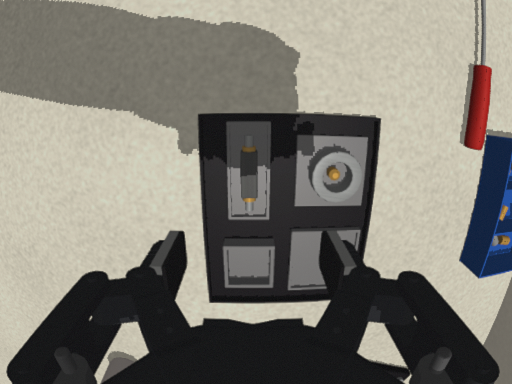

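```bash
python3 -m handwheel '[[1,0,45,6,0,0,0],[1,0,45,6,0,0,0],[1,0,45,6,0,0,0],[1,0,45,6,0,0,0],[1,0,45,6,0,0,0]]'>/dev/null;python3 -m handwheel '[[1,0,45,6,0,0,0],[1,0,45,6,0,0,0],[1,0,45,6,0,0,0],[1,20,28,12,0,0,0],[1,30,0,0,0,0,0]]';python3 -m handwheel '[[1,0,0,0,0,0,0],[1,0,0,0,0,0,0]]'
python3 - <<'E'
from rig import *
from h import *
c=capture("wrist");np.savez("wrist14.npz",**c);cv2.imwrite("pics/wrist14.png",c["image"][:,:,::-1])
P=cloud(c,True);z=P[...,2]
for n,x,y,zl in [("level",.616,.1755,.015),("plug",.603,.319,.02)]:
    m=(z>zl)&(z<.07)&(np.hypot(P[...,0]-x,P[...,1]-y)<.035);q=P[m]
    if len(q): print(n,len(q),q.min(0).round(4),q.max(0).round(4),cv2.minEnclosingCircle((q[:,:2]*1000).astype(np.float32)))
goto(observe(),(.616,.1755,.007))
E
```

```text
time: 20.3
eef_pos: [0.6156, 0.1796, 0.0942]
ee_rot: [0.074, 1.567, -0.072]
wrist_force: [-0.4, -1.2, -0.1]
opening: 0.0852
time: 20.5
eef_pos: [0.6134, 0.1753, 0.094]
ee_rot: [0.076, 1.572, -0.077]
wrist_force: [-0.1, -0.3, 0.3]
opening: 0.0856
level 1891 [0.5984 0.156  0.015 ] [0.6358 0.1943 0.025 ] ((617.2103271484375, 175.20774841308594), 19.218706130981445)
plug 772 [0.5911 0.3052 0.0201] [0.6164 0.3173 0.0569] ((603.7276611328125, 316.8664855957031), 12.651810646057129)
  shift tool mm [88.4  0.5  1.8]
```

View pics/wrist14.png

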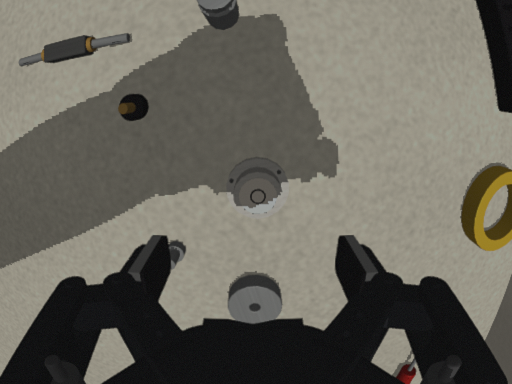

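```bash
python3 -m handwheel '[[0.85,25,0,3,0,0,0],[0.85,30,0,0,0,0,0],[0.85,20,0,0,0,0,0],[0.85,10,0,0,0,0,0],[0.85,3,0,0,0,0,0]]' 50;python3 -m handwheel '[[0.5,0,0,0,0,0,0],[0.3,0,0,0,0,0,0],[0.3,0,0,0,0,0,0],[0.3,0,0,0,0,0,0],[0.3,0,0,0,0,0,0]]';python3 -m handwheel '[[0.3,0,0,0,0,0,0],[0.3,-5,0,0,0,0,0],[0.3,-10,0,0,0,0,0],[0.3,-20,0,0,0,0,0],[0.3,0,0,0,0,0,0]]'
python3 - <<'E'
from rig import *
from h import *
c=capture("wrist");np.savez("wrist15.npz",**c);cv2.imwrite("pics/wrist15.png",c["image"][:,:,::-1])
E
```

```text
time: 21.05
eef_pos: [0.6173, 0.1749, 0.0069]
ee_rot: [0.077, 1.569, -0.077]
wrist_force: [0.7, 0.4, -0.4]
opening: 0.0722
time: 21.55
eef_pos: [0.6182, 0.1756, 0.0084]
ee_rot: [0.077, 1.567, -0.076]
wrist_force: [-1.7, -0.3, 7.1]
opening: 0.0358
time: 22.05
eef_pos: [0.6187, 0.1759, 0.0449]
ee_rot: [0.077, 1.565, -0.075]
wrist_force: [0.6, 0.8, -1.2]
opening: 0.0359
```

View pics/wrist15.png

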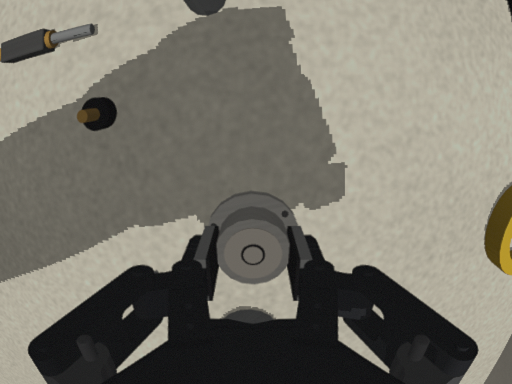

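```bash
python3 -m handwheel '[[0.3,-35,0,0,0,0,0],[0.3,-35,-25,0,0,0,0],[0.3,0,-45,2,0,0,0],[0.3,0,-45,2,0,0,0],[0.3,0,-45,2,0,0,0]]'>/dev/null;python3 -m handwheel '[[0.3,0,-45,2,0,0,0],[0.3,0,-45,2,0,0,0],[0.3,0,-45,2,0,0,0],[0.3,0,-45,2,0,0,0],[0.3,0,-45,2,0,0,0]]';python3 -m handwheel '[[0.3,0,-45,2,0,0,0],[0.3,0,-40,2,0,0,0],[0.3,0,-15,0,0,0,0],[0.3,0,0,0,0,0,0],[0.3,0,0,0,0,0,0]]'
python3 - <<'E'
from rig import *
from h import *
c=capture("wrist");np.savez("wrist16.npz",**c);cv2.imwrite("pics/wrist16.png",c["image"][:,:,::-1])
a=np.radians(-5.7)
goto(observe(),(.5905,-.3163,.0154),(np.cos(a),np.sin(a),0))
E
```

```text
time: 23.1
eef_pos: [0.5952, -0.211, 0.1105]
ee_rot: [0.076, 1.57, -0.076]
wrist_force: [0.9, -0.4, -1.5]
opening: 0.0359
time: 23.6
eef_pos: [0.5899, -0.3086, 0.1107]
ee_rot: [0.077, 1.57, -0.076]
wrist_force: [-0.5, 0.6, -1.4]
opening: 0.0357
  turn opt 1 [ 0.18 -0.04 -0.04]
  turn opt -1 [-1.7982e+02  6.0000e-02 -7.0000e-02]
  shift tool mm [95.5 -8.2  1.2]
```

View pics/wrist16.png

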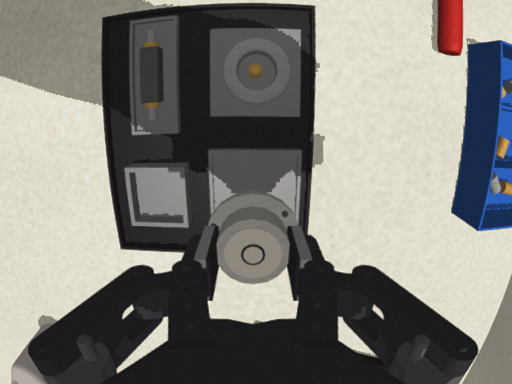

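```bash
python3 -m handwheel '[[0.3,20,-8,1,0,0,0],[0.3,30,0,0,0,0,0],[0.3,20,0,0,0,0,0],[0.3,10,0,0,0,0,0],[0.3,5,0,0,0,0,0]]';python3 -m handwheel '[[0.3,4,0,0,0,0,0],[0.3,2,0,0,0,0,0],[0.3,1,0,0,0,0,0],[0.3,0,0,0,0,0,0],[0.3,0,0,0,0,0,0]]'
python3 - <<'E'
from rig import *
from h import *
c=capture("wrist");np.savez("wrist17.npz",**c);cv2.imwrite("pics/wrist17.png",c["image"][:,:,::-1])
E
```

```text
time: 24.15
eef_pos: [0.5903, -0.3159, 0.0257]
ee_rot: [0.076, 1.571, -0.075]
wrist_force: [-0.7, 0.5, -1.6]
opening: 0.0357
time: 24.65
eef_pos: [0.5905, -0.3174, 0.0199]
ee_rot: [0.076, 1.569, -0.076]
wrist_force: [-0.2, -1.3, -0.7]
opening: 0.0353
```

View pics/wrist17.png

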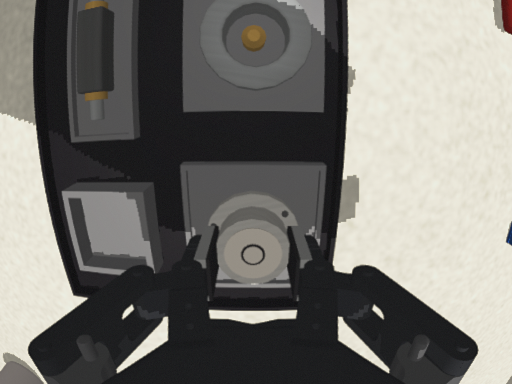

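```bash
python3 -m handwheel '[[0.3,2,0,0,0,0,0],[0.3,1,0,0,0,0,0],[0.3,1,0,0,0,0,0],[0.3,0.5,0,0,0,0,0],[0.3,0,0,0,0,0,0]]'
```

```text
time: 25.2
eef_pos: [0.5903, -0.3173, 0.0155]
ee_rot: [0.076, 1.569, -0.076]
wrist_force: [-3.0, 0.6, 3.4]
opening: 0.036
```

```bash
python3 -m handwheel '[[0.5,0,0,0,0,0,0],[0.6,0,0,0,0,0,0],[0.6,0,0,0,0,0,0],[0.6,-15,0,0,0,0,0],[0.6,-40,0,0,0,0,0]]';python3 -m handwheel '[[0.6,-45,0,0,0,0,0],[1,-35,40,0,0,0,0],[1,0,45,-2,0,0,0],[1,0,45,-2,0,0,0],[1,0,45,-2,0,0,0]]'
python3 - <<'E'
from rig import *
from h import *
c=capture("wrist");np.savez("wrist18.npz",**c);cv2.imwrite("pics/wrist18.png",c["image"][:,:,::-1])
goto(observe(),(.604,.3185,.15))
E
```

```text
time: 25.7
eef_pos: [0.5885, -0.3163, 0.0672]
ee_rot: [0.078, 1.575, -0.074]
wrist_force: [1.1, -0.2, -0.2]
opening: 0.0512
time: 26.2
eef_pos: [0.6012, -0.1434, 0.1496]
ee_rot: [0.076, 1.568, -0.077]
wrist_force: [0.6, 0.7, -0.2]
opening: 0.0853
  shift tool mm [  0.6 454.2 -40.1]
```

View pics/wrist18.png

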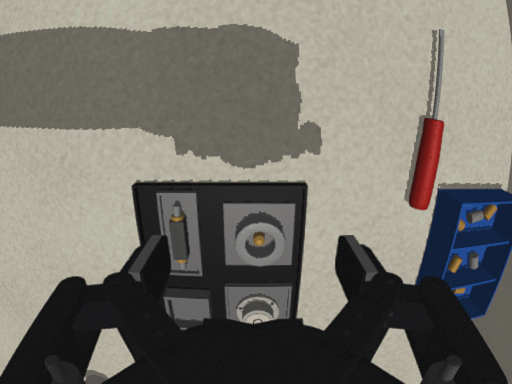

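```bash
python3 -m handwheel '[[1,0,45,-4,0,0,0],[1,0,45,-4,0,0,0],[1,0,45,-4,0,0,0],[1,0,45,-4,0,0,0],[1,0,45,-4,0,0,0]]'>/dev/null;python3 -m handwheel '[[1,0,45,-4,0,0,0],[1,0,45,-4,0,0,0],[1,0,45,-4,0,0,0],[1,0,45,-4,0,0,0],[1,0,35,-2,0,0,0]]';python3 -m handwheel '[[1,0,12,0,0,0,0],[1,0,0,0,0,0,0],[1,0,0,0,0,0,0]]'
python3 - <<'E'
from rig import *
from h import *
c=capture("wrist");np.savez("wrist19.npz",**c);cv2.imwrite("pics/wrist19.png",c["image"][:,:,::-1])
P=cloud(c,True);z=P[...,2]
for n,x,y,zl in [("plug",.603,.319,.02),("plugtop",.603,.319,.05)]:
    m=(z>zl)&(z<.07)&(np.hypot(P[...,0]-x,P[...,1]-y)<.035);q=P[m]
    if len(q): print(n,len(q),q.min(0).round(4),q.max(0).round(4),cv2.minEnclosingCircle((q[:,:2]*1000).astype(np.float32)))
goto(observe(),(.604,.3185,.025))
E
```

```text
time: 27.25
eef_pos: [0.6055, 0.2994, 0.149]
ee_rot: [0.076, 1.569, -0.075]
wrist_force: [0.7, -0.3, 0.8]
opening: 0.0853
time: 27.55
eef_pos: [0.6072, 0.3078, 0.1483]
ee_rot: [0.076, 1.569, -0.077]
wrist_force: [0.1, -1.4, -0.4]
opening: 0.0858
plug 861 [0.5915 0.3072 0.02  ] [0.6162 0.3321 0.0565] ((603.5770874023438, 319.68560791015625), 12.696474075317383)
plugtop 638 [0.592  0.3072 0.05  ] [0.6154 0.3307 0.0565] ((603.6927490234375, 319.06756591796875), 11.907596588134766)
  shift tool mm [123.3  10.9  -4.4]
```

View pics/wrist19.png

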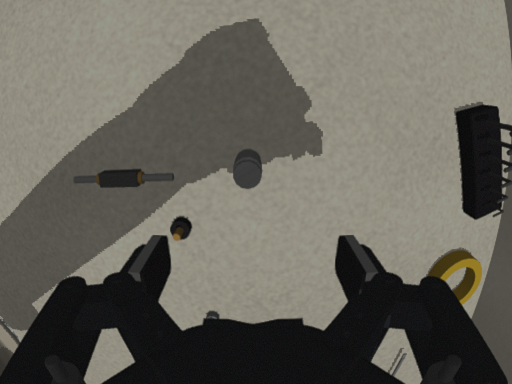

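```bash
python3 -m handwheel '[[0.75,10,11,-4,0,0,0],[0.7,35,0,0,0,0,0],[0.7,40,0,0,0,0,0],[0.7,25,0,0,0,0,0],[0.7,13,0,0,0,0,0]]' 50;python3 -m handwheel '[[0.7,5,0,0,0,0,0],[0.5,0,0,0,0,0,0],[0.2,0,0,0,0,0,0],[0.15,0,0,0,0,0,0],[0.15,0,0,0,0,0,0]]';python3 -m handwheel '[[0.15,0,0,0,0,0,0],[0.15,0,0,0,0,0,0],[0.15,-5,0,0,0,0,0],[0.15,-15,0,0,0,0,0],[0.15,0,0,0,0,0,0]]'
python3 - <<'E'
from rig import *
from h import *
c=capture("wrist");np.savez("wrist20.npz",**c);cv2.imwrite("pics/wrist20.png",c["image"][:,:,::-1])
goto(observe(),(.506,-.307,.15))
E
```

```text
time: 28.1
eef_pos: [0.6026, 0.3188, 0.0214]
ee_rot: [0.075, 1.573, -0.079]
wrist_force: [-1.1, 0.5, 0.0]
opening: 0.0597
time: 28.6
eef_pos: [0.605, 0.3204, 0.0219]
ee_rot: [0.077, 1.567, -0.075]
wrist_force: [-0.5, 0.0, 6.7]
opening: 0.0242
time: 29.1
eef_pos: [0.6052, 0.3206, 0.0428]
ee_rot: [0.078, 1.566, -0.075]
wrist_force: [0.4, 1.7, -1.5]
opening: 0.0238
  shift tool mm [-109.3 -633.9  -37.5]
```

View pics/wrist20.png

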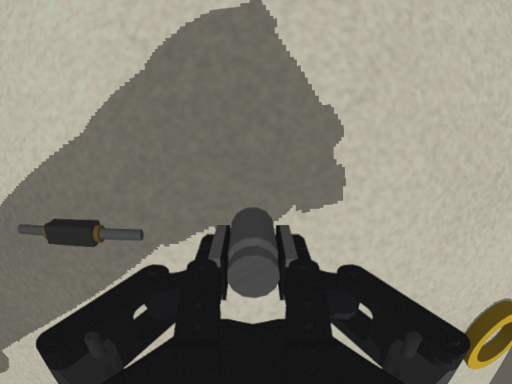

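```bash
python3 -m handwheel '[[0.15,-40,0,0,0,0,0],[0.15,-40,0,0,0,0,0],[0.15,-20,-25,0,0,0,0],[0.15,0,-45,-3,0,0,0],[0.15,0,-45,-3,0,0,0]]'>/dev/null;python3 -m handwheel '[[0.15,0,-45,-3,0,0,0],[0.15,0,-45,-3,0,0,0],[0.15,0,-45,-3,0,0,0],[0.15,0,-45,-3,0,0,0],[0.15,0,-45,-3,0,0,0]]';python3 -m handwheel '[[0.15,0,-45,-3,0,0,0],[0.15,0,-45,-3,0,0,0],[0.15,0,-45,-3,0,0,0],[0.15,0,-45,-3,0,0,0],[0.15,0,-45,-3,0,0,0]]';python3 -m handwheel '[[0.15,0,-40,-2,0,0,0],[0.15,0,-20,0,0,0,0],[0.15,0,0,0,0,0,0],[0.15,0,0,0,0,0,0]]'
python3 - <<'E'
from rig import *
from h import *
c=capture("wrist");np.savez("wrist21.npz",**c);cv2.imwrite("pics/wrist21.png",c["image"][:,:,::-1])
a=np.radians(-5.7)
goto(observe(),(.506,-.307,.029),(np.cos(a),np.sin(a),0))
E
```

```text
time: 30.15
eef_pos: [0.5497, -0.018, 0.1398]
ee_rot: [0.076, 1.569, -0.076]
wrist_force: [0.7, -0.3, -1.7]
opening: 0.0238
time: 30.65
eef_pos: [0.5129, -0.2406, 0.1399]
ee_rot: [0.076, 1.569, -0.076]
wrist_force: [1.6, 0.2, -1.0]
opening: 0.0239
time: 31.05
eef_pos: [0.5056, -0.2984, 0.1395]
ee_rot: [0.077, 1.57, -0.077]
wrist_force: [-0.1, 0.2, -1.8]
opening: 0.0239
  turn opt 1 [ 0.15 -0.02 -0.03]
  turn opt -1 [-1.7985e+02  4.0000e-02 -3.0000e-02]
  shift tool mm [110.6  -9.2   1.2]
```

View pics/wrist21.png

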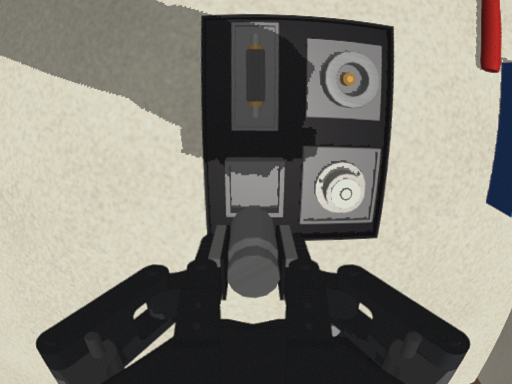

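```bash
python3 -m handwheel '[[0.15,15,-9,1,0,0,0],[0.15,25,0,0,0,0,0],[0.15,15,0,0,0,0,0],[0.15,10,0,0,0,0,0],[0.15,0,0,0,0,0,0]]'
python3 - <<'E'
from rig import *
from h import *
c=capture("wrist");np.savez("wrist22.npz",**c);cv2.imwrite("pics/wrist22.png",c["image"][:,:,::-1])
c=capture("scene");cv2.imwrite("pics/scene22.png",cv2.resize(c["image"][100:220,80:240,::-1],None,fx=5,fy=5,interpolation=cv2.INTER_CUBIC))
a=np.radians(-5.7)
goto(observe(),(.506,-.307,.029),(np.cos(a),np.sin(a),0))
E
```

```text
time: 31.6
eef_pos: [0.5053, -0.3067, 0.073]
ee_rot: [0.077, 1.572, -0.075]
wrist_force: [-0.4, -0.1, -2.2]
opening: 0.0241
  turn opt 1 [0.16 0.02 0.01]
  turn opt -1 [-1.7984e+02 -2.0000e-02  4.0000e-02]
  shift tool mm [46.3  0.3 -0.2]
```

View pics/wrist22.png

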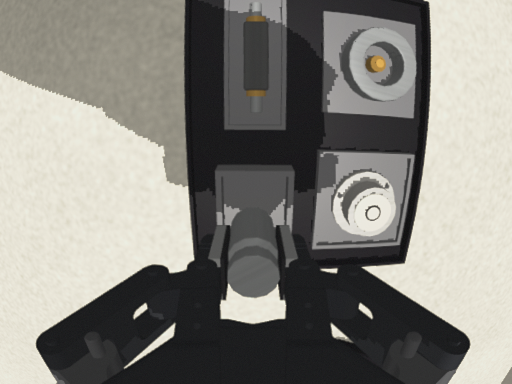

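View pics/scene22.png

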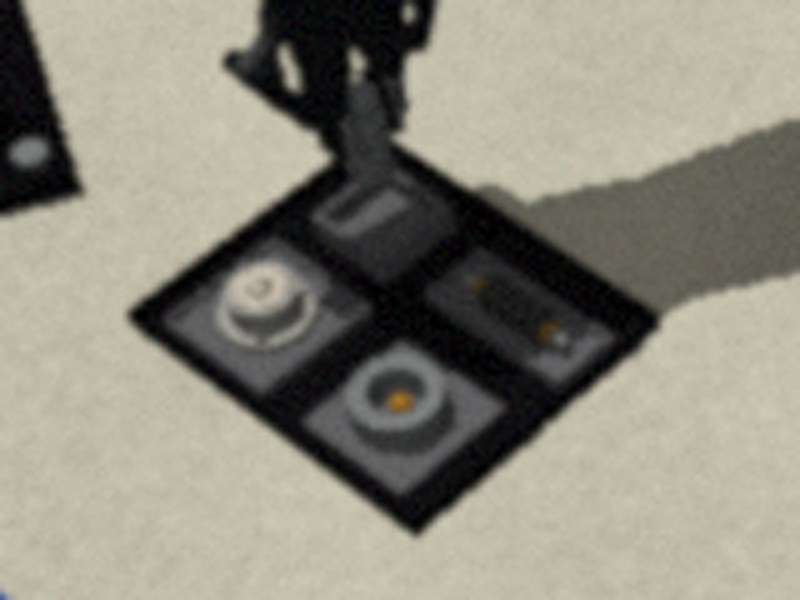

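```bash
python3 -m handwheel '[[0.15,15,0,0,0,0,0],[0.15,12,0,0,0,0,0],[0.15,8,0,0,0,0,0],[0.15,4,0,0,0,0,0],[0.15,0,0,0,0,0,0]]';python3 -m handwheel '[[0.15,2,0,0,0,0,0],[0.15,2,0,0,0,0,0],[0.15,1,0,0,0,0,0],[0.15,1,0,0,0,0,0],[0.15,0,0,0,0,0,0]]'
```

```text
time: 32.2
eef_pos: [0.5055, -0.3072, 0.035]
ee_rot: [0.077, 1.571, -0.076]
wrist_force: [0.5, 0.1, -1.0]
opening: 0.0237
time: 32.7
eef_pos: [0.5059, -0.3074, 0.0298]
ee_rot: [0.076, 1.569, -0.076]
wrist_force: [0.5, -0.3, -2.2]
opening: 0.0241
```

```bash
python3 -m handwheel '[[0.15,0.5,0,0,0,0,0],[0.15,0.5,0,0,0,0,0],[0.15,0.5,0,0,0,0,0],[0.15,0,0,0,0,0,0]]'
python3 - <<'E'
from rig import *
from h import *
c=capture("wrist");cv2.imwrite("pics/wrist23.png",c["image"][:,:,::-1])
E
```

```text
time: 33.1
eef_pos: [0.506, -0.3075, 0.0288]
ee_rot: [0.076, 1.569, -0.076]
wrist_force: [-3.5, 0.6, 4.3]
opening: 0.024
```

View pics/wrist23.png

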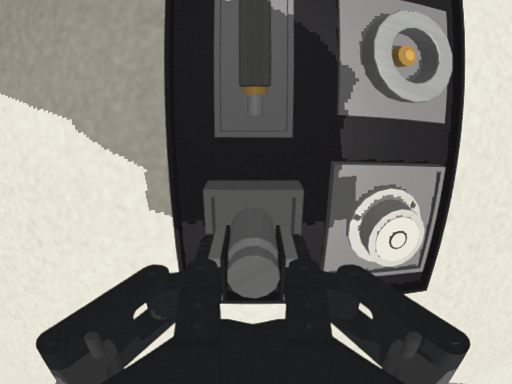

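```bash
python3 -m handwheel '[[0.35,0,0,0,0,0,0],[0.5,0,0,0,0,0,0],[0.5,0,0,0,0,0,0],[0.5,-15,0,0,0,0,0],[0.5,-35,0,0,0,0,0]]';python3 -m handwheel '[[0.5,-45,0,0,0,0,0],[0.5,-45,0,0,0,0,0],[0.5,-20,0,0,0,0,0],[0.5,0,45,0,0,0,0],[0.5,0,45,0,0,0,0]]';python3 -m handwheel '[[0.5,0,45,0,0,0,0],[0.5,0,45,0,0,0,0],[0.5,0,0,0,0,0,0],[0.5,0,0,0,0,0,0]]'
python3 - <<'E'
from rig import *
from h import *
c=capture("wrist");np.savez("wrist24.npz",**c);cv2.imwrite("pics/wrist24.png",c["image"][:,:,::-1])
for n,(y0,y1,x0,x1) in dict(scene=(100,300,80,400),side=(100,340,110,310)).items():
    c=capture(n);np.savez(n+"24.npz",**c);cv2.imwrite(f"pics/{n}24.png",cv2.resize(c["image"][y0:y1,x0:x1,::-1],None,fx=2.5,fy=2.5,interpolation=cv2.INTER_CUBIC))
E
```

```text
time: 33.65
eef_pos: [0.5044, -0.3065, 0.0767]
ee_rot: [0.078, 1.574, -0.074]
wrist_force: [0.4, -0.4, 0.6]
opening: 0.0424
time: 34.15
eef_pos: [0.5148, -0.2178, 0.1903]
ee_rot: [0.078, 1.567, -0.079]
wrist_force: [1.3, 0.8, -0.0]
opening: 0.0426
time: 34.55
eef_pos: [0.5236, -0.1274, 0.1895]
ee_rot: [0.074, 1.568, -0.075]
wrist_force: [-0.4, 0.1, 0.8]
opening: 0.0428
```

View pics/wrist24.png

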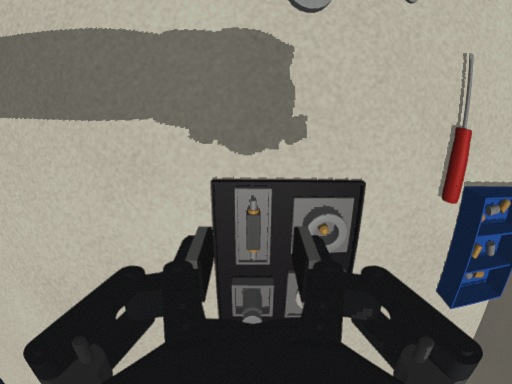

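View pics/scene24.png

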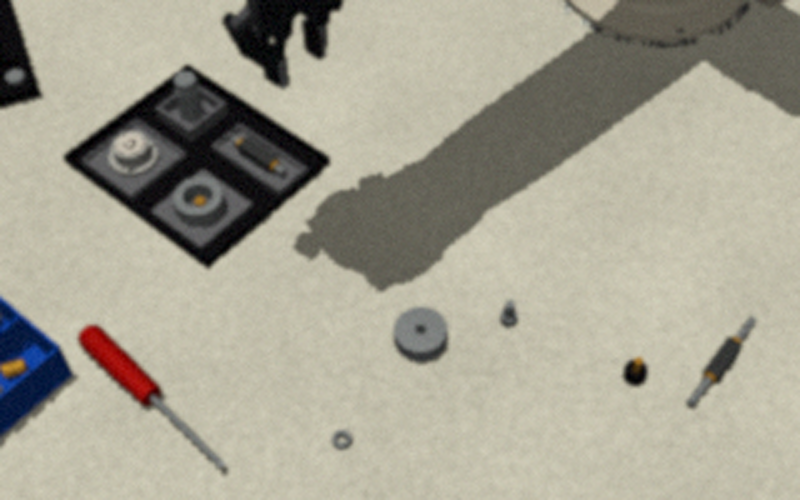

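View pics/side24.png

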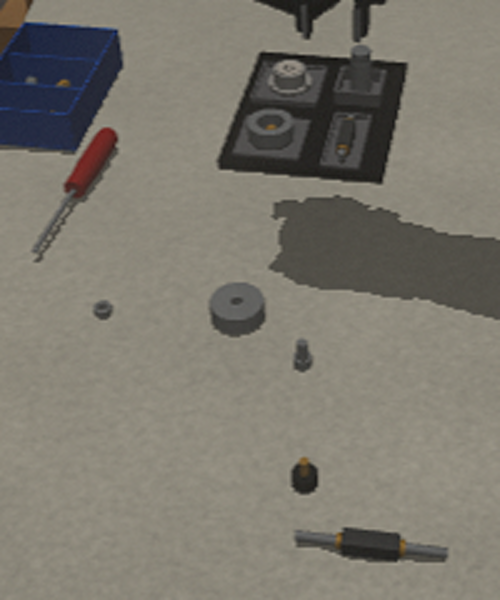

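```bash
python3 - <<'E'
from h import *
T=dict(ring=(.5995,-.2135,.021),pin=(.5165,-.2048,.013),level=(.5905,-.3163,.024),plug=(.506,-.307,.055))
for f,fi in [("wrist21",True),("wrist16",True),("scene24",False),("side24",False)]:
    c=dict(np.load(f+".npz"));P=cloud(c,fi)
    for n,(x,y,z) in T.items():
        m=(P[...,2]>z)&(P[...,2]<z+.03 if n!="pin" else P[...,2]<.03)&(np.hypot(P[...,0]-x,P[...,1]-y)<.034);q=P[m]
        if len(q)>20:
            r=cv2.minAreaRect((q[:,:2]*1000).astype(np.float32));print(f,n,np.round(r[0],1),np.round(r[1],1),round(r[2],1),"want",x*1000,y*1000,"ztop",np.percentile(q[:,2],90).round(4))
for n in ("scene","side"):
    a=dict(np.load(n+"0.npz"));b=dict(np.load(n+"24.npz"))
    for nm,x,y in [("narrow",.604,.065),("long",.468,.317)]:
        o=[]
        for c in (a,b):
            P=cloud(c);m=(P[...,2]>.007)&(P[...,2]<.04)&(np.hypot(P[...,0]-x,P[...,1]-y)<.075)&(np.abs(P[...,1]-y)<.04)&(np.hypot(P[...,0]-.528,P[...,1]-.255)>.025)&(np.hypot(P[...,0]-.54,P[...,1]-.124)>.02);o.append(P[m].mean(0))
        print(n,nm,"moved mm",((o[1]-o[0])*1000).round(1))
E
```

```text
wrist21 ring [ 601.5 -214.3] [50.7 51.1] 83.9 want 599.5 -213.5 ztop 0.0274
wrist21 pin [ 516.6 -204.7] [67.4 41.7] 84.6 want 516.5 -204.8 ztop 0.0236
wrist21 level [ 590.2 -317.8] [36.9 37.7] 82.9 want 590.5 -316.3 ztop 0.0302
wrist16 ring [ 602.2 -214.5] [50.7 50.6] 83.9 want 599.5 -213.5 ztop 0.0275
wrist16 pin [ 517.2 -204.7] [67.2 41.4] 81.7 want 516.5 -204.8 ztop 0.0235
scene24 ring [ 604.6 -212.6] [51.8 49.7] 74.5 want 599.5 -213.5 ztop 0.0269
scene24 pin [ 525.7 -205.7] [65.5 28.9] 81.5 want 516.5 -204.8 ztop 0.0227
scene24 level [ 591.7 -317.5] [38.2 36.4] 2.4 want 590.5 -316.3 ztop 0.0294
scene24 plug [ 507.6 -308.3] [24.4 21.7] 15.0 want 506.0 -307.0 ztop 0.0618
side24 ring [ 600.5 -211.9] [51.7 49.9] 71.1 want 599.5 -213.5 ztop 0.0296
side24 pin [ 515.8 -204.9] [66.4 42.4] 82.0 want 516.5 -204.8 ztop 0.0259
side24 level [ 588.9 -317.8] [35.5 41.6] 5.3 want 590.5 -316.3 ztop 0.032
side24 plug [ 504.3 -307.7] [20.2 28.1] 3.1 want 506.0 -307.0 ztop 0.0647
scene narrow moved mm [-0.  -0.   0.1]
scene long moved mm [-1.   0.1  0.2]
side narrow moved mm [-0.1  0.1  0.4]
side long moved mm [-0.   0.1  0.1]
```

Everything is seated at the expected heights, within about 3 mm of the nest centres. I'm handing in.

```bash
python3 -c "
from rig import *
print(hand_in()); print(observe()['time'])"
```

```text
the job is handed in; nothing more can be done
None
the job is handed in; nothing more can be done
```

I packed all four pieces and handed the job in at about 35 s of robot time; no verdict was reported. The wide ring is over the peg, the short pin is in the trough, the level is in the pan and the plug is in the socket. I lowered each one to its floor and then released it. For the ring, level and plug the wrist force showed the contact. For the pin it stayed near zero, so I released it at the height expected from the pick.

**Final checks:**
- **Position:** ring and level are within about 3 mm of their nest centres in the wrist view. The plug is within about 2 mm in the scene and side views.
- **Heights and tilt:** the tops of all the pieces read at seated height, allowing for each camera's offset of a few millimetres. In the pictures they sit flat or upright, with the pin along the trough.
- **Look-alikes:** the narrow ring and long pin moved no more than 1 mm, which is within measurement noise.

**Disagreements:**
- **Camera offsets:** the scene and side cameras disagreed with each other by 3–8 mm in x, so I relied on the wrist camera.
- **Pin and ring in the scene view:** the scene camera puts the pin 9 mm and the ring 5 mm off in x. The pin readings mix in some of the trough, so they are rough. The wrist and side views put the pin within 1 mm and the ring within 3 mm.
- **Finger opening:** it read 2–3 mm smaller than the true width of the pieces I gripped, which caused no trouble.

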